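# Strip the coffee grinder for cleaning: hopper off, burr carrier unscrewed and held up

## Task

Strip the coffee grinder for cleaning: pull the bean hopper up off its spring clips and stand it upright on the chopping board, then unscrew the burr carrier by its grip bar - I do not know whether its thread is left- or right-handed, so try which way it loosens - and lift it out. Finish while still holding the carrier still and level, straight over the grinder's opening with its disc about 80 mm above the grinder's top, so that I can brush the grounds off it back into the grinder; the hopper stays on the board and the other things stay where they are.

Things in the scene. Friction and masses are not known exactly. Their poses are not given: they have to be found in the camera images.
- grinder: coffee grinder, white with a black top, 196 (local x) x 144 (local y) mm, fixed. Origin under the centre of its foot, z up; local -x is its front (bin, dial), roughly facing the robot. Flat top deck 150 mm up; two steel spring clips on the deck, 52 to 69 mm before and behind (local x) the opening's centre, up to 18 mm high, snap over the hopper's bottom rim
- grinder_throat (a point): centre of the round opening (68 mm wide) in the grinder's deck, at deck height, at local x = -26 mm, y = 0 of the grinder; axes parallel to the grinder's. A steel collar, 78 mm inside, 88 mm outside, 12 mm high, stands round it
- hopper: bean hopper: clear round tub, rim 107 mm, open below, black lid (112 mm) fixed on it; loose, about 0.16 kg. Origin at the centre of the bottom rim, z up. Starts pushed down over the collar, rim on the deck, its x along the grinder's x. The clips let go at a straight upward pull of roughly 7 to 17 N; free after 5 mm of rise; lift it 55 mm to clear the collar and carrier
- hopper_grip (a point): middle of the upright grip fin on the hopper's lid, 86 mm above the hopper's rim. Fin: 14 mm thick (along local y), 54 mm long (along local x), from 73 to 102 mm above the rim
- carrier: burr carrier under the hopper: steel disc 74 mm wide, 5 mm thick, plug 27 mm deep below it; loose, about 0.15 kg. Origin at the centre of the disc's underside, z up; starts screwed in, disc on the deck, origin at the throat point, x along the grinder's x. Nothing outside shows its thread hand, which differs from run to run: right (loosens anticlockwise from above) or left (clockwise)
- carrier_grip (a point): middle of the black upright grip bar on the carrier's disc, 24 mm above the disc's underside. Bar: 14 mm thick (along local y), 52 mm long (along local x), its top 34 mm above the disc's underside. Loosening: turns easily and rises 2.5 mm over the first 0.42 rad; wrong way: hard stop within 2 degrees. Thread holds it down up to 0.55 rad; from 0.6 to 1.65 rad it lifts straight out; stop at 1.75 rad
- board: wooden chopping board, 240 (local x) x 340 (local y) x 20 mm, fixed, on the left or the right of the grinder, long side pointing away from the robot. Origin under its centre, top 20 mm up. Local +y is the near end (towards the robot) and is clear; a cup and a brush lie on the far half (local y below -10 mm)
- mug: bystander: white cup, 60x87x50 mm, loose, stands on the far end of the chopping board; origin at the centre of its foot
- brush: bystander: small cleaning brush with a wooden handle, about 160 mm long, lies across the chopping board behind its middle; origin on its underside near the middle
- sugar_box: bystander: small upright carton, 37x64x89 mm, loose, at the right end behind the work; origin at its foot
- mandarin: bystander: mandarin, 62 mm, loose, behind the work
- tin: bystander: small food tin, 57 mm across, 72 mm high, loose, behind the work; origin at its foot
- lemon: bystander: lemon, 78x55x56 mm, loose, at the left edge of the worktop near the hob

How it is judged:
On the way, in this order (a step that is already met when the one before it is completed fails the run):
1. the hopper is off the grinder and stands upright and released on the chopping board (x of hopper in the frame of board between -0.115 and 0.115 m and y of hopper in the frame of board between -0.165 and 0.165 m and height (world z) of hopper between 0.015 and 0.027 m and angle between hopper's own z axis and vertical below 0.12 rad and contact force between the fingers and hopper below 0.1 N and linear speed of hopper below 0.03 m/s), for 0.2 s.
2. the burr carrier has been unscrewed by more than 20 degrees (angle between the x axis of carrier and the x axis of grinder, either way round above 0.35 rad), for 0.1 s.
At the end, for the whole second after the job is handed in: Hopper upright (within 7 degrees), still and released, its centre over the board; carrier held still in the fingers (over 2 N), level within 8 degrees, disc 50 to 120 mm above the grinder's deck and within 30 mm of the opening's axis, touching nothing of the grinder (all of step 1 and z of carrier in the frame of grinder_throat between 0.05 and 0.12 m and horizontal distance between carrier and grinder_throat below 0.03 m and angle between carrier's own z axis and vertical below 0.15 rad and linear speed of carrier below 0.03 m/s and contact force between the fingers and carrier above 2 N and contact force between carrier and grinder below 0.1 N); the arm keeps its last pose, push and grip.
It fails at once if a bystander was pushed more than 40 mm from its place (distance of any of mug, brush, sugar_box, mandarin, tin, lemon from where it was at the start of the episode above 0.04 m).
It fails at once if the hopper was tipped over (angle between hopper's own z axis and vertical above 0.7 rad).
It also fails if it takes over 51 s, if anything falls off the work surface, if the arm or the gripper's body presses on something with over 40 N, if the wrist force passes 120 N, or if a joint passes its speed limit or range.

## Robot

A 7-joint arm with a two-finger parallel gripper is mounted at the origin on a cart in front of the work surface, level with it; the furniture and walls round the work are solid. World frame = base frame: x ahead of the robot, y to its left, z up, the work surface at z = 0. Lengths are in m, angles in rad, forces in N, time in s.
With the tool pointing down it reaches from about 0.425 to 0.925 m from the base axis. Payload 6.8 kg.
Tool frame: the origin (TCP) lies between the finger pads; the fingertips stand 8 mm ahead of it and the grasp point (between the pads) lies 11 mm behind it; z points along the fingers, y is the line along which they close (so a half turn about z gives the same grasp; the last joint's range is limited). The gripper opens to 85 mm and grips with 20 to 120 N. Pads are 22 mm wide; open, the fingers measure 114 mm over their backs; the gripper's body (76 mm by 85 mm) begins 54 mm behind the grasp point. The pads swing forward as they close: fully open they stand 13 mm farther back than shut.
Start: joints at [-1.208, 0.477, 0.022, 1.555, -0.011, 1.109, -0.083], TCP at [0.306, 0.602, 0.239] pointing down, gripper open.
Joint ranges: [-2.96, 2.96], [-0.34, 2.1], [-1.41, 1.46], [0.24, 2.44], [-1.37, 4.51], [0.17, 1.92], [-2.96, 2.96]. Speed limits (rad/s): [2.39, 2.39, 3.14, 3.14, 3.14, 3.14, 3.14].

## Interface

Orientations are given as a rotation vector (axis times angle).
In Python, from plant import robot gives the robot as it stands.
- The arm moves only by the tool jog_arm, never from a script. Its argument "increments" is a list that holds one entry, the list of rows, each a list of 7 numbers: the turn, a rotation vector about the tool's x, y, z in units of 180 degrees (1.0 is 180 degrees), then the shift along the tool's x, y, z in units of 0.12 m (1.0 is 0.12 m), then the opening, from -1 (shut) to 1 (fully open). In form: [[[ax, ay, az, x, y, z, claw], ...]]. A call has 1 to 12 rows; each row shifts and turns the commanded pose from where the row before left it, along the tool's axes as they then stand; what a row does not reach is not made up. A row lasts 1/8 s, in which the tool goes at most 62.5 mm and 10.7 degrees, less where a joint would pass 70% of its speed; a pose out of reach is approached as far as the arm can. A call with a number of a shift or a turn outside -1 to 1 is refused whole. A call with a gripper value outside its range is refused whole. The fingers move at their own pace and stop on an object; "squeeze" is the grip in N (left out, the last holds). Time passes only in rows, so rows that do not move let the fingers close. It gives the time, the measured TCP pose, the force, the opening and the grip force at its end, in the units of the state.
- robot.get_state(): the state, without advancing time (a new reading comes with each control period).
- robot.snapshot(name): name is "scene" or "top" or "wrist"; returns a dict with "img" (384x512x3 uint8, blue, green, red), "z_map" (384x512 float32, m along the optical axis (not along the pixel's ray), 0 where there is no reading), "vfov" (degrees; the focal length in pixels is half the picture's height over the tangent of half this angle, whatever the lens; pixels are square), "cx", "cy" (the principal point, pixels), "rvec" (rotation vector, rad) and "tvec" (3), from world to camera coordinates, as OpenCV has them; the wrist camera has in their place "mount" (4x4, takes a point from camera to tool coordinates, whose origin is the TCP and whose axes are the flange's). Camera axes: x right, y down, z forward; pixel columns grow to the right and rows downward; lengths in m; the calibration is good to about 2 mm. A picture is of the moment at which its call begins: read the wrist's pose just before it.
- robot.hand_in(): hands the job in; it is judged then, once.
Trained networks look in the newest picture that a camera, given by its name, has taken for a name from the list of things; names that differ only in an ending like _2 or _b are one class to them, and where a whole thing is asked for, a point or a joint stands for the part that bears it (a point fixed in the world has none). Each returns a list of dicts, best first, with "score" (0 to 1); they miss things now and then, are a little off and sometimes report something else, mostly with a low value. They report only what shows in the picture. A call takes as long as a camera call.
- robot.look_for(camera, name): "box" ([left, top, width, height] in pixels, round what is visible of it).
The state is a dict: "time_s": time; "joint_pos": joint angles; "qvel": joint speeds; "effort": joint torques, N m; "ee_pos": TCP position; "ee_rot": TCP orientation; "contact_force": force on the tool from outside, world axes, zero at the start; "ft_torque": the same for the moment, N m; "opening": opening from 0.0 (shut) to 1.0 (fully open); "finger_force": force on a finger pad.
Only numpy, scipy, OpenCV 4.12 (cv2) and the standard library are available. Lean on these libraries where they do the work, as an engineer would, in place of code of your own. Each camera call takes 0.05 s, during which the arm holds its last target. There are 200 camera calls.

## Working session

There is one attempt and no reset: what is moved stays moved. The work goes in short steps, Python scripts to look and compute and a tool call to move; the robot and the scene stay as the last step left them, time stands still between calls to the robot, and variables do not carry over. Pictures are saved under pics/ and viewed, at most 10 in all, crops included, and the job is handed in when it is done.

Besides the shell and the picture viewer there is one more tool, called after "Request:" by a JSON object that holds its "fn" and its "kwargs". jog_arm: Moves the arm, as the interface text tells. Shifts and turns lie within -1 to 1; 1 stands for 0.12 m of shift or 180 degrees of turn. Its arguments: {"type":"object","properties":{"increments":{"type":"array"},"squeeze":{"type":"number"}},"required":["increments"]}

```bash
mkdir -p pics; cat > h.py <<'E'
import numpy as np, cv2
from scipy.spatial.transform import Rotation as R
from plant import robot
def cloud(s, st=None):
    z=s["z_map"]; h,w=z.shape; f=h/2/np.tan(np.radians(s["vfov"])/2)
    v,u=np.mgrid[:h,:w]
    P=np.dstack([(u-s["cx"])/f*z,(v-s["cy"])/f*z,z])
    if "mount" in s:
        M=np.array(s["mount"]); P=P@M[:3,:3].T+M[:3,3]
        P=P@R.from_rotvec(st["ee_rot"]).as_matrix().T+np.array(st["ee_pos"])
    else:
        Rm=R.from_rotvec(np.ravel(s["rvec"])).as_matrix()
        P=(P-np.ravel(s["tvec"]))@Rm
    P[z<=0]=np.nan
    return P
E
cat > a.py <<'E'
from h import *
st=robot.get_state(); print(st)
for c in ["scene","top"]:
    s=robot.snapshot(c); cv2.imwrite(f"pics/{c}.png",s["img"]); P=cloud(s)
    np.savez(f"{c}.npz",P=P,img=s["img"])
    for n in ["grinder","hopper","hopper_grip","board","mug","brush","sugar_box","tin","mandarin"]:
        for d in robot.look_for(c,n)[:1]:
            x,y,w,h=[int(round(a)) for a in d["box"]]
            q=P[y:y+h,x:x+w].reshape(-1,3)
            print(c,n,round(d["score"],2),[x,y,w,h],np.round(P[min(383,y+h//2),min(511,x+w//2)],3),np.round(np.nanpercentile(q,[2,98],axis=0),3).tolist())
E
python3 a.py
```

```text
{'time_s': 0.0, 'joint_pos': array([-1.20811907,  0.4777925 ,  0.02235565,  1.55644522, -0.01149763,
        1.10929593, -0.08308095]), 'qvel': array([ 0.00026158, -0.00091687,  0.00110814, -0.00038332, -0.0022011 ,
        0.00120797, -0.00070974]), 'effort': array([-5.98759616e-04, -5.96449041e+01,  1.60734147e+00, -2.81200916e+01,
        1.23340517e-02,  9.28666763e-03,  1.86322062e-06]), 'ee_pos': array([0.30592744, 0.60104939, 0.23833374]), 'ee_rot': array([-7.32576987e-01, -3.05469459e+00,  2.81239550e-03]), 'contact_force': array([ 0.12813377,  0.91032461, -0.47071568]), 'ft_torque': array([-0.0021175 , -0.03167416,  0.05982373]), 'finger_force': 0.0, 'opening': 1.002430815166873}
scene grinder 0.77 [147, 147, 89, 96] [0.45  0.107 0.149] [[0.35, 0.04, -0.003], [0.697, 0.435, 0.232]]
scene hopper 0.69 [159, 146, 45, 47] [0.45  0.135 0.225] [[0.404, 0.108, 0.012], [0.6, 0.438, 0.251]]
scene hopper_grip 0.94 [159, 144, 44, 52] [0.449 0.135 0.222] [[0.4, 0.106, 0.011], [0.615, 0.445, 0.251]]
scene board 0.56 [195, 231, 161, 138] [ 0.467 -0.209  0.017] [[0.293, -0.338, -0.453], [0
[... 802 characters left out ...]
[0.459 0.158 0.252] [[0.408, 0.106, -0.0], [0.515, 0.255, 0.252]]
top board 0.78 [283, 174, 83, 110] [ 0.482 -0.184  0.017] [[0.313, -0.316, -0.004], [0.659, -0.055, 0.043]]
top mug 0.79 [318, 177, 20, 25] [ 0.612 -0.199  0.031] [[0.574, -0.231, 0.012], [0.651, -0.166, 0.072]]
top brush 0.89 [307, 207, 48, 10] [ 0.536 -0.204  0.05 ] [[0.524, -0.28, 0.014], [0.554, -0.13, 0.046]]
top sugar_box 0.91 [349, 150, 21, 9] [ 0.716 -0.292  0.091] [[0.712, -0.338, 0.001], [0.733, -0.268, 0.093]]
top tin 0.55 [314, 144, 18, 17] [ 0.729 -0.181  0.068] [[0.705, -0.215, -0.003], [0.768, -0.156, 0.075]]
top mandarin 0.77 [241, 144, 16, 18] [0.73  0.058 0.06 ] [[0.708, 0.036, -0.004], [0.773, 0.087, 0.063]]
```

```bash
cat > b.py <<'E'
from h import *
def rect(q,n):
    (c,wh,a)=cv2.minAreaRect(q[:,:2].astype(np.float32)*1000); print(n,len(q),np.round(c,1),np.round(wh,1),round(a,1),np.round(np.nanmedian(q[:,2]),4),"mean",np.round(q.mean(0),4))
for c in ["scene","top"]:
    P=np.load(c+".npz")["P"].reshape(-1,3); P=P[~np.isnan(P[:,0])]
    x,y,z=P.T; g=(x>.36)&(x<.62)&(y>.04)&(y<.27)
    for lo,hi,n in [(.238,.26,"fin"),(.215,.232,"lid"),(.146,.154,"deck"),(.1,.26,"all")]: rect(P[g&(z>lo)&(z<hi)],c+" "+n)
    b=(x>.25)&(x<.7)&(y>-.36)&(y<0)&(z>.0125)&(z<.026); rect(P[b],c+" board")
    np.set_printoptions(suppress=True)
    q=P[g&(z>.238)]; w=np.linalg.svd(q[:,:2]-q[:,:2].mean(0),full_matrices=False)[2][0]; print("fin axis",np.degrees(np.arctan2(w[1],w[0])))
st=robot.get_state(); print(R.from_rotvec(st["ee_rot"]).as_matrix().round(3))
a=np.load("top.npz")["img"][130:300,150:400]; b=np.load("scene.npz")["img"][130:340,120:400]
cv2.imwrite("pics/both.png",np.vstack([cv2.resize(a,(560,300),interpolation=2),cv2.resize(b,(400,300))if 0 else cv2.resize(b,(560,300))]))
E
python3 b.py
```

```text
scene fin 143 [460.9 162.2] [53.6 17.1] 11.9 0.2495 mean [0.4592 0.1591 0.2479]
scene lid 918 [461.9 162.5] [113.  108.4] 58.1 0.2229 mean [0.4576 0.1553 0.223 ]
scene deck 1344 [485.  166.9] [196.5 144.1] 12.1 0.1502 mean [0.4857 0.1457 0.1501]
scene all 4130 [479.7 165.4] [207.6 144.6] 12.0 0.1514 mean [0.4638 0.1381 0.1685]
scene board 10575 [ 508.2 -190.5] [242.2 382. ] 85.6 0.0183 mean [ 0.4661 -0.1978  0.0183]
fin axis -166.74139871287667
top fin 99 [464.  161.3] [52.  14.2] 14.5 0.2503 mean [0.464  0.1608 0.2503]
top lid 1086 [464.2 161.4] [110.6 109.5] 78.0 0.2226 mean [0.4637 0.161  0.2225]
top deck 1439 [487.7 166.5] [194.  141.4] 12.4 0.1499 mean [0.5028 0.1634 0.1499]
top all 3131 [482.7 164.8] [204.6 143.6] 12.1 0.1524 mean [0.4851 0.1612 0.1774]
top board 6413 [ 496.1 -155.9] [312.3 345.9] 85.7 0.0185 mean [ 0.4794 -0.1902  0.0186]
fin axis -165.47278640548288
[[-0.891  0.454  0.   ]
 [ 0.454  0.891  0.   ]
 [ 0.     0.    -1.   ]]
```

View pics/both.png

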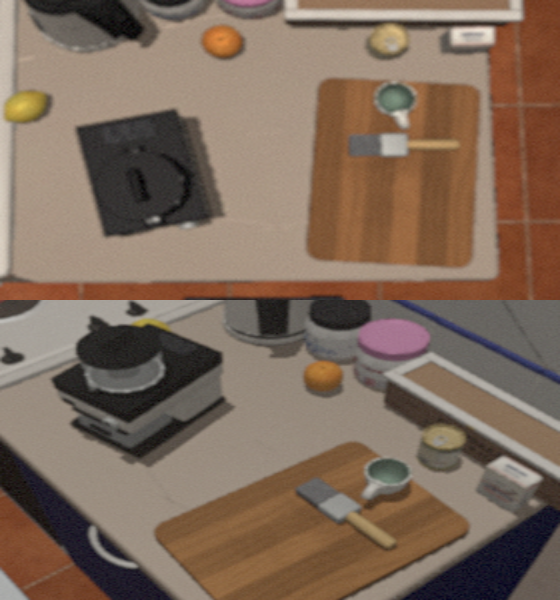

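The pictures show the grinder at (0.487, 0.167), yaw about 12° (top view, around px 215,230), with the hopper lid and its fin on it. The board is on the right with the brush and cup on its far half. The fin's measured height, size and direction match what was given.

Request:
{"fn": "jog_arm", "kwargs": {"increments": [[[0,0,-0.0543,0,0,-0.17,1],[0,0,-0.0543,0,0,-0.17,1],[0,0,-0.0543,0,0,-0.17,1],[0,0,-0.0543,0,0,-0.17,1],[0,0,0,-0.0634,-0.482,0,1],[0,0,0,-0.0634,-0.482,0,1],[0,0,0,-0.0634,-0.482,0,1],[0,0,0,-0.0634,-0.482,0,1],[0,0,0,-0.0634,-0.482,0,1],[0,0,0,-0.0634,-0.482,0,1],[0,0,0,-0.0634,-0.482,0,1],[0,0,0,-0.0634,-0.482,0,1]]]}}

```text
time_s: 2.5
ee_pos: [0.4633, 0.1601, 0.3213]
ee_rot: [-0.332, 3.123, 0.001]
contact_force: [1.4, 0.9, -0.4]
opening: 1.001
finger_force: 0.0
```

```bash
cat > w.py <<'E'
from h import *
import sys
lo,hi=float(sys.argv[1]),float(sys.argv[2])
st=robot.get_state(); s=robot.snapshot("wrist"); P=cloud(s,st); cv2.imwrite("pics/w%.1f.png"%st["time_s"],s["img"])
P=P.reshape(-1,3); P=P[~np.isnan(P[:,0])]
T=np.array(st["ee_pos"]);print(T.round(4),np.round(st["joint_pos"],2),st["ee_rot"])
q=P[(P[:,2]>lo)&(P[:,2]<hi)&(np.hypot(*(P[:,:2]-[.4625,.1615]).T)<.09)]
print(len(q)); print(cv2.minAreaRect(q[:,:2].astype(np.float32)*1000), np.median(q[:,2]),np.percentile(q[:,2],97))
w=np.linalg.svd(q[:,:2]-q[:,:2].mean(0),full_matrices=False)[2][0]; print("axis",np.degrees(np.arctan2(w[1],w[0])),"mean",q.mean(0))
E
python3 w.py .238 .265
```

```text
[0.4633 0.1601 0.3213] [-0.57  0.09  0.12  1.89 -0.01  1.16  1.34] [-3.31535318e-01  3.12310314e+00  7.94162762e-04]
1297
((462.6639099121094, 163.81971740722656), (53.08343505859375, 14.022553443908691), 14.298661231994629) 0.25089409465222456 0.2524333315440648
axis 14.443025315273333 mean [0.46025168 0.16323167 0.25034622]
```

Request:
{"fn": "jog_arm", "kwargs": {"increments": [[[0,0,-0.011,0,0.018,0.25,0],[0,0,0,0,0,0.25,0],[0,0,0,0,0,0.15,0],[0,0,0,0,0,0.07,0],[0,0,0,0,0,0,-1],[0,0,0,0,0,0,-1],[0,0,0,0,0,0,-1],[0,0,0,0,0,0,-1]]], "squeeze": 60}}

```text
time_s: 3.55
ee_pos: [0.4628, 0.1642, 0.2352]
ee_rot: [-0.385, 3.117, 0.001]
contact_force: [-0.2, 0.4, 2.4]
opening: 0.154
finger_force: 61.0
```

Request:
{"fn": "jog_arm", "kwargs": {"increments": [[[0,0,0,0,0,-0.03,-1],[0,0,0,0,0,-0.03,-1],[0,0,0,0,0,-0.03,-1],[0,0,0,0,0,-0.05,-1],[0,0,0,0,0,-0.1,-1],[0,0,0,0,0,-0.15,-1],[0,0,0,0,0,-0.15,-1],[0,0,0,0,0,-0.15,-1],[0,0,0,0,0,0,-1]]]}}

```text
time_s: 4.68
ee_pos: [0.4633, 0.1644, 0.3193]
ee_rot: [-0.385, 3.114, 0.002]
contact_force: [-1.0, -0.4, -2.3]
opening: 0.153
finger_force: 60.7
```

Request:
{"fn": "jog_arm", "kwargs": {"increments": [[[0,0,0,0.05,-0.155,0,-1],[0,0,0,0.105,-0.325,0,-1],[0,0,0,0.105,-0.325,0,-1],[0,0,0,0.105,-0.325,0,-1],[0,0,0,0.105,-0.325,0,-1],[0,0,0,0.105,-0.325,0,-1],[0,0,0,0.105,-0.325,0,-1],[0,0,0,0.105,-0.325,0,-1],[0,0,0,0.105,-0.325,0,-1],[0,0,0,0,0,0,-1]]]}}

```text
time_s: 5.92
ee_pos: [0.4371, -0.1869, 0.3167]
ee_rot: [0.374, -3.117, 0.001]
contact_force: [0.2, 0.4, -1.4]
opening: 0.149
finger_force: 60.8
```

```bash
cat > c.py <<'E'
from h import *
s=robot.snapshot("scene"); cv2.imwrite("pics/s2.png",s["img"])
P=cloud(s).reshape(-1,3); P=P[~np.isnan(P[:,0])]; x,y,z=P.T
q=P[(x>.45)&(x<.51)&(y>-.3)&(y<-.08)&(z<.06)]; print("brush min x",q[q[:,2]>.027][:,0].min() if (q[:,2]>.027).any() else None)
s=robot.snapshot("top"); cv2.imwrite("pics/t2.png",s["img"][130:300,150:400])
st=robot.get_state(); print(st["ee_pos"],st["joint_pos"].round(2),st["contact_force"])
E
python3 c.py
```

```text
brush min x None
[ 0.4381798  -0.18321098  0.31657851] [-0.17  0.06  0.46  1.94 -0.03  1.15  2.12] [-0.12551684  0.47523501 -2.72881465]
```

View pics/s2.png

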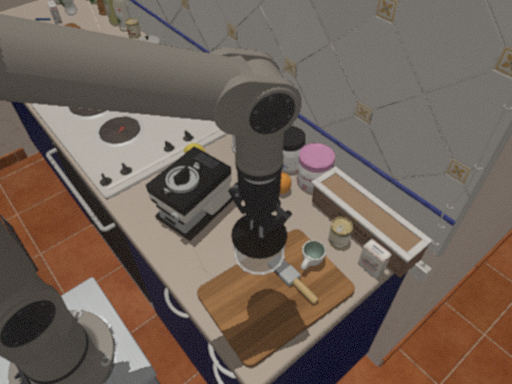

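The hopper hangs upright in the grip above the near half of the board (px 262,240), clear of the brush. The collar and carrier are now uncovered on the grinder (px 183,178).

Request:
{"fn": "jog_arm", "kwargs": {"increments": [[[0,0,0,0,0,0.2,-1],[0,0,0,0,0,0.35,-1],[0,0,0,0,0,0.35,-1],[0,0,0,0,0,0.35,-1],[0,0,0,0,0,0.25,-1],[0,0,0,0,0,0.1,-1],[0,0,0,0,0,0.06,-1],[0,0,0,0,0,0,-1],[0,0,0,0,0,0,-1]]]}}

```text
time_s: 7.15
ee_pos: [0.4401, -0.1827, 0.119]
ee_rot: [-0.386, 3.116, -0.001]
contact_force: [1.3, -0.4, -2.4]
opening: 0.148
finger_force: 60.6
```

Request:
{"fn": "jog_arm", "kwargs": {"increments": [[[0,0,0,0,0,0.05,-1],[0,0,0,0,0,0.03,-1],[0,0,0,0,0,0.015,-1],[0,0,0,0,0,0,-1]]]}}

```text
time_s: 7.65
ee_pos: [0.4392, -0.1826, 0.1065]
ee_rot: [0.385, -3.117, -0.0]
contact_force: [-0.3, -0.9, -2.0]
opening: 0.152
finger_force: 60.7
```

Request:
{"fn": "jog_arm", "kwargs": {"increments": [[[0,0,0,0,0,0.012,-1],[0,0,0,0,0,0.01,-1],[0,0,0,0,0,0,-1]]]}}

```text
time_s: 8.02
ee_pos: [0.4397, -0.1828, 0.1046]
ee_rot: [-0.385, 3.117, -0.0]
contact_force: [-1.6, 1.0, 4.6]
opening: 0.151
finger_force: 61.7
```

Request:
{"fn": "jog_arm", "kwargs": {"increments": [[[0,0,0,0,0,0,0],[0,0,0,0,0,0,0],[0,0,0,0,0,0,0],[0,0,0,0,0,-0.1,0],[0,0,0,0,0,-0.3,0],[0,0,0,0,0,-0.4,0],[0,0,0,0,0,-0.4,0],[0,0,0,0,0,-0.4,0],[0,0,0,0,0,-0.1,0],[0,0,0,0,0,0,0]]]}}

```text
time_s: 9.28
ee_pos: [0.4395, -0.1827, 0.3087]
ee_rot: [-0.385, 3.116, -0.0]
contact_force: [-0.6, -0.5, -0.4]
opening: 0.498
finger_force: 0.0
```

```bash
cat > d.py <<'E'
from h import *
s=robot.snapshot("top"); P=cloud(s); cv2.imwrite("pics/t3.png",cv2.resize(s["img"][130:300,150:400],(750,510)))
Q=P.reshape(-1,3); Q=Q[~np.isnan(Q[:,0])]; x,y,z=Q.T
g=(x>.36)&(x<.62)&(y>.04)&(y<.27)
for lo,hi in [(.146,.154),(.159,.17),(.178,.192)]:
    q=Q[g&(z>lo)&(z<hi)&((lo<.15)|(np.hypot(x-.4625,y-.1615)<.06))]
    if len(q)>3: print(lo,len(q),cv2.minAreaRect(q[:,:2].astype(np.float32)*1000),np.median(q[:,2]),q.mean(0))
for n in ["hopper","carrier","carrier_grip"]:
    for d in robot.look_for("top",n)[:1]:
        a,b,w,h=[int(round(v)) for v in d["box"]]; print(n,d["score"],d["box"],P[b+h//2,a+w//2])
q=Q[(x>.36)&(x<.52)&(y>-.28)&(y<-.1)&(z>.085)&(z<.1)]; print(len(q),len(q) and q.mean(0))
E
python3 d.py
```

```text
0.146 1978 ((487.5148620605469, 166.5257568359375), (193.85565185546875, 141.8314208984375), 12.46803092956543) 0.14999683926927215 [0.49210554 0.16643999 0.14999401]
0.159 205 ((462.20068359375, 160.752685546875), (88.49032592773438, 100.4141616821289), 63.639320373535156) 0.16158251945206 [0.46535094 0.16043833 0.16203998]
0.178 82 ((463.3941955566406, 161.3925323486328), (49.46591567993164, 13.777729034423828), 11.519994735717773) 0.1831018576973344 [0.46347282 0.16109415 0.18315953]
hopper 0.91 [309.6, 226.7, 29.9, 32.2] [ 0.43634646 -0.14322806  0.3566876 ]
carrier 0.88 [202.0, 223.3, 21.1, 24.5] [0.46311902 0.16502462 0.18421923]
carrier_grip 0.83 [200.3, 227.0, 25.0, 19.0] [0.46018949 0.16494352 0.18491649]
501 [ 0.44463448 -0.16699613  0.09200796]
```

View pics/t3.png

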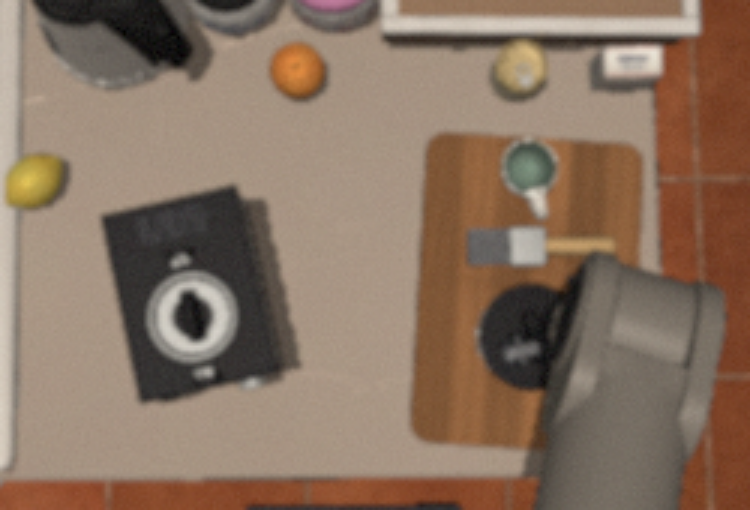

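Request:
{"fn": "jog_arm", "kwargs": {"increments": [[[0,0,0,-0.111,0.341,0,0],[0,0,0,-0.111,0.342,0,0],[0,0,0,-0.111,0.341,0,0],[0,0,0,-0.111,0.342,0,0],[0,0,0,-0.111,0.341,0,0],[0,0,0,-0.111,0.342,0,0],[0,0,0,-0.111,0.341,0,0],[0,0,0,-0.112,0.342,0,0],[0,0,0.011,0,0,0,0],[0,0,0,0,0,0,0]]]}}

```text
time_s: 10.72
ee_pos: [0.4626, 0.1606, 0.307]
ee_rot: [0.331, -3.122, 0.002]
contact_force: [-0.5, -0.8, 0.4]
opening: 0.504
finger_force: 0.0
```

```bash
python3 w.py .175 .195
```

```text
[0.4626 0.1606 0.307 ] [-0.6   0.1   0.15  1.91 -0.02  1.13  1.34] [ 3.30904156e-01 -3.12207898e+00  2.06390807e-03]
811
((462.5956115722656, 163.98216247558594), (51.208377838134766, 13.442471504211426), 11.931418418884277) 0.183524109811886 0.1850763833653765
axis 12.25790764670174 mean [0.46132957 0.16342326 0.18322778]
```

Request:
{"fn": "jog_arm", "kwargs": {"increments": [[[0,0,0,0,0.016,0.2,-0.3],[0,0,0,0,0,0.3,-0.3],[0,0,0,0,0,0.3,-0.3],[0,0,0,0,0,0.2,-0.3],[0,0,0,0,0,0.1,-0.3],[0,0,0,0,0,0.055,-0.3],[0,0,0,0,0,0,-0.3],[0,0,0,0,0,0,-1],[0,0,0,0,0,0,-1],[0,0,0,0,0,0,-1]]], "squeeze": 60}}

```text
time_s: 12.02
ee_pos: [0.4632, 0.1635, 0.1703]
ee_rot: [-0.332, 3.122, 0.001]
contact_force: [-0.7, -1.0, 7.1]
opening: 0.15
finger_force: 61.8
```

Request:
{"fn": "jog_arm", "kwargs": {"increments": [[[0,0,0,0,0,-0.012,-1],[0,0,-0.01,0,0,0,-1],[0,0,-0.012,0,0,0,-1],[0,0,0,0,0,0,-1]]]}}

```text
time_s: 12.52
ee_pos: [0.4627, 0.1633, 0.1709]
ee_rot: [-0.437, 3.111, 0.001]
contact_force: [1.9, 0.1, -0.1]
opening: 0.146
finger_force: 62.5
```

```bash
cat > e.py <<'E'
from h import *
st=robot.get_state(); r=st["ee_rot"]
m=R.from_rotvec(r).as_matrix(); print(st["time_s"],st["ee_pos"],"tool x yaw",np.degrees(np.arctan2(m[1,0],m[0,0])),"F",st["contact_force"].round(1),"T",st["ft_torque"].round(2),st["joint_pos"].round(2),st["finger_force"])
E
python3 e.py
```

```text
12.525 [0.46274933 0.16326318 0.17092058] tool x yaw -163.99227146479748 F [ 1.9  0.1 -0.1] T [ 0.19 -0.28 -0.99] [-0.57  0.26  0.12  2.06 -0.04  0.82  1.43] 62.45194673538208
```

Request:
{"fn": "jog_arm", "kwargs": {"increments": [[[0,0,0.022,0,0,0,-1],[0,0,0.02,0,0,0,-1],[0,0,0.02,0,0,0,-1],[0,0,0,0,0,0,-1]]]}}

```text
time_s: 13.02
ee_pos: [0.4626, 0.1633, 0.1711]
ee_rot: [-0.138, 3.138, -0.0]
contact_force: [0.7, -0.3, 2.7]
opening: 0.147
finger_force: 61.5
```

```bash
python3 e.py
```

```text
13.025 [0.46261674 0.16331525 0.17112303] tool x yaw -174.97656483438044 F [ 0.7 -0.3  2.7] T [-0.16 -0.05 -0.07] [-0.6   0.26  0.16  2.06 -0.06  0.82  1.25] 61.528658866882324
```

Request:
{"fn": "jog_arm", "kwargs": {"increments": [[[0,0,0.044,0,0,-0.006,-1],[0,0,0.044,0,0,-0.006,-1],[0,0,0.044,0,0,-0.004,-1],[0,0,0.044,0,0,0,-1],[0,0,0.044,0,0,0,-1],[0,0,0.044,0,0,0,-1],[0,0,0,0,0,0,-1]]]}}

```text
time_s: 13.9
ee_pos: [0.4624, 0.1634, 0.1728]
ee_rot: [-1.137, -2.929, 0.0]
contact_force: [-0.5, 0.4, 0.5]
opening: 0.149
finger_force: 61.4
```

```bash
python3 e.py
```

```text
13.9 [0.46240287 0.16337043 0.17278801] tool x yaw 137.57658276965725 F [-0.5  0.4  0.5] T [ 0.08 -0.04 -0.02] [-0.73  0.26  0.31  2.07 -0.11  0.82  0.47] 61.375848054885864
```

The carrier turned easily clockwise with almost no torque, so the thread is left-handed. It has now turned about 54°, so I'm lifting it.

Request:
{"fn": "jog_arm", "kwargs": {"increments": [[[0,0,0,0,0,-0.03,-1],[0,0,0,0,0,-0.05,-1],[0,0,0,0,0,-0.08,-1],[0,0,0,0,0,-0.1,-1],[0,0,0,0,0,-0.12,-1],[0,0,0,0,0,-0.12,-1],[0,0,0,0,0,-0.1,-1],[0,0,0,0,0,-0.05,-1],[0,0,0,0,0,0,-1],[0,0,0,0,0,0,-1]]]}}

```text
time_s: 15.15
ee_pos: [0.4622, 0.1631, 0.2504]
ee_rot: [-1.141, -2.926, 0.001]
contact_force: [0.5, 0.1, -1.6]
opening: 0.147
finger_force: 60.9
```

```bash
python3 e.py; cat > f.py <<'E'
from h import *
s=robot.snapshot("scene"); t=robot.snapshot("top"); P=cloud(s)
cv2.imwrite("pics/end.png",np.vstack([cv2.resize(s["img"][120:340,120:420],(410,300)),cv2.resize(t["img"][130:300,150:400],(410,290))]))
for n in ["carrier","hopper"]:
    for d in robot.look_for("scene",n)[:1]:
        a,b,w,h=[int(round(v)) for v in d["box"]]; q=P[b:b+h,a:a+w].reshape(-1,3); print(n,d["score"],d["box"],np.nanpercentile(q,[5,50,95],axis=0).round(3).tolist())
Q=P.reshape(-1,3); q=Q[(np.hypot(Q[:,0]-.4625,Q[:,1]-.162)<.04)&(Q[:,2]>.19)&(Q[:,2]<.26)]
print(np.histogram(q[:,2],bins=np.arange(.19,.265,.005)))
print(np.linalg.norm(R.from_rotvec(robot.get_state()["ee_rot"]).as_matrix()[:,2]+[0,0,1]))
E
python3 f.py
```

```text
15.15 [0.46222298 0.16312783 0.25037015] tool x yaw 137.40292764044457 F [ 0.5  0.1 -1.6] T [-0.01  0.02  0.01] [-0.76  0.16  0.33  1.99 -0.06  1.    0.42] 60.89951992034912
carrier 0.63 [164.7, 153.6, 29.7, 20.0] [[0.432, 0.132, 0.148], [0.456, 0.153, 0.235], [0.517, 0.223, 0.258]]
hopper 0.9 [237.0, 262.5, 47.1, 51.4] [[0.387, -0.234, 0.018], [0.439, -0.187, 0.091], [0.519, -0.093, 0.118]]
(array([  0,   0,   4,  15,  20,  12,   0,   1,  88, 186,  25,  26,  27,
        30,   0]), array([0.19 , 0.195, 0.2  , 0.205, 0.21 , 0.215, 0.22 , 0.225, 0.23 ,
       0.235, 0.24 , 0.245, 0.25 , 0.255, 0.26 , 0.265]))
0.0008641230201765147
```

View pics/end.png

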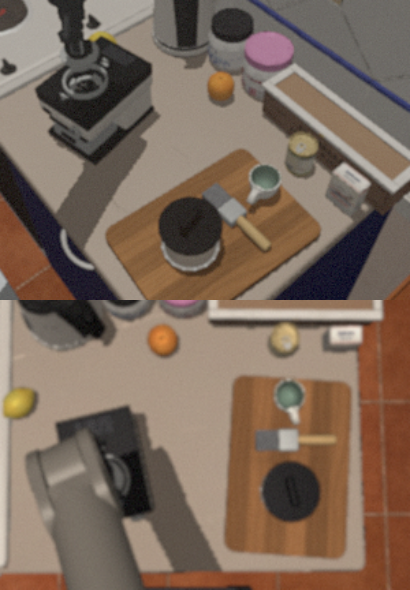

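The carrier is held level over the opening (px 85,58), with its disc top at about z = 0.235, which is 80 mm above the deck. The hopper stands upright on the board (px 190,235) and the bystanders haven't moved, so I'm handing in.

```bash
python3 -c "
from plant import robot
print(robot.hand_in())"
```

```text
the job is handed in; nothing more can be done
None
```

I handed the job in at about 15 s; the hand-in gave no verdict. The hopper stands upright and released on the board, and the carrier (left-hand thread, loosened clockwise) is held still and level about 80 mm over the grinder's opening.

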